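# Hold the homogeniser probe centred in the sample tube

## Robot

A 7-joint arm with a two-finger parallel gripper is mounted at the origin on the work surface. World frame = base frame: x ahead of the robot, y to its left, z up, the work surface at z = 0. Lengths are in m, angles in rad, forces in N, time in s.
With the tool pointing down it reaches from about 0.425 to 0.925 m from the base axis. Payload 6.8 kg.
Tool frame: the origin (TCP) lies on the front face of the gripper's body, between the roots of the fingers; the fingertips stand 73 mm ahead of it and the grasp point (between the pads) lies 54 mm ahead of it (env.nose_length is the distance from the TCP to the fingertips, in m); z points along the fingers, y is the line along which they close (so a half turn about z gives the same grasp; the last joint's range is limited). The gripper opens to 85 mm and grips with 20 to 120 N. Pads are 22 mm wide; open, the fingers measure 114 mm over their backs; the gripper's body (76 mm by 85 mm) begins 54 mm behind the grasp point. The pads swing forward as they close: fully open they stand 13 mm farther back than shut.
Start: joints at [0.998, 0.477, 0.022, 1.555, -0.011, 1.109, -0.083], TCP at [0.303, -0.603, 0.304] pointing down, gripper open.
Joint ranges: [-2.96, 2.96], [-0.34, 2.1], [-1.41, 1.46], [0.24, 2.44], [-1.37, 4.51], [0.17, 1.92], [-2.96, 2.96]. Speed limits (rad/s): [2.39, 2.39, 3.14, 3.14, 3.14, 3.14, 3.14].

## Interface

Orientations are given as a unit quaternion [w, x, y, z].
In Python, from cell import env, kin, camera, calibration, job gives the robot as it stands. The module is installed in compiled form; this text tells all that it offers. Calls block until the motion is done:
- env.reach(position, orientation): joint-space move of the TCP to a pose.
- env.movel(position, velocity=0.15, rot=None, stop_force=None): straight line of the TCP; rot=None keeps the orientation; velocity is the mean speed in m/s. With stop_force (N) it stops when the force on the tool has changed by that much, and returns True; else False.
- env.goto_joints(angles): joint-space move.
- env.grip(opening, f_grip=None): finger opening in m; f_grip is the grip in N (None keeps the last); returns when the fingers have stopped.
- env.dwell(seconds).
- kin.inverse_kinematics(position, orientation): joint angles nearest the present ones, or None.
- env.get_state(): the state.
- camera(name): name is "scene" or "top" or "wrist"; returns (picture, depth): 384x512x3 uint8, blue, green, red; 384x512 float32, m along the optical axis (not along the pixel's ray), 0 where there is no reading.
- calibration(name): a dict with "fx", "fy", "cx", "cy" (pixels), "rvec" (rotation vector, rad) and "tvec" (3), from world to camera coordinates, as OpenCV has them. Camera axes: x right, y down, z forward; pixel columns grow to the right and rows downward; lengths in m; the calibration is good to about 2 mm. A picture is of the moment at which its call begins: read the wrist's pose just before it. calibration takes no time and is no camera call; for the wrist camera it gives the pose at the moment of the call.
A pose or a line that the arm cannot do raises env.PlanningError and nothing moves.
- job.job_done(): hands the job in; it is judged then, once.
The state is a dict: "time": time; "qpos": joint angles; "joint_velocities": joint speeds; "joint_torque": joint torques, N m; "tcp_pos": TCP position; "orientation": TCP orientation; "force": force on the tool from outside, world axes, zero at the start; "torque": the same for the moment, N m; "opening": finger opening in m; "gripper_force": force on a finger pad.
Only numpy, scipy, OpenCV 4.12 (cv2) and the standard library are available. Lean on these libraries where they do the work, as an engineer would, in place of code of your own. Each camera call takes 0.05 s, during which the arm holds its last target. There are 200 camera calls.

## Task

Lift the cordless homogeniser out of its stand, gripping its thin plastic casing only lightly, and lower its steel probe through the hole in the orange cap of the open sample tube in the rack, without the probe touching the cap or the tube. Finish while still holding it there, upright, still and centred in the tube with the probe's tip about 20 mm above the tube's floor, ready to be switched on. Leave the sample tube, the other tubes and everything else on the bench where they are.

Things in the scene. Friction and masses are not known exactly. Their poses are not given: they have to be found in the camera images.
- homogeniser: cordless hand homogeniser, 217 mm tall, 0.27 to 0.43 kg, upright and loose in its stand. Origin: lower end (tip) of its probe, on the axis; z up, -x its front (green button). Upwards from the tip: steel probe, 10 mm diameter, 0 to 95 mm; black nose, 26 mm, 95 to 107 mm; white box casing, 44 (x) x 36 (y) mm, 107 to 217 mm. Thin casing: grip at most 55 N a side; 20 to 35 N carries it.
- probe_tip (a point): the lower end of the homogeniser's probe rod, on its axis (the same point as the homogeniser's origin).
- casing_grip (a point): point on the homogeniser's axis inside the casing, 192 mm above the probe's tip, 25 mm below its flat top: a good height to grip at, pads on the flat sides 36 mm apart that face +y and -y of the homogeniser.
- stand: the homogeniser's fixed stand: foot 125 x 110 x 8 mm, post at +x, arm with a closed black ring, 50 mm outside, 30 inside, 12 thick, top 122 mm above the bench. The casing rests on the ring, the nose sits in it with 2 mm play, the tip hangs 15 mm above the bench; the tool comes out straight up only, free once its tip is above 122 mm. Origin: on the bench under the ring's centre, z up.
- rack: the blue tube rack, fixed, 100 x 145 x 56 mm, 2 x 3 holes 30 mm wide at a pitch of 45 mm; the tubes stand on its floor, 6 mm above the bench. Origin: centre of its underside, z up.
- sample_tube: the tube to work in, the only one with an orange cap with a hole; loose in a rack hole. White, 28 mm outside, 24 mm inside; cap 32 mm wide, 14 mm tall, its top 93 mm above the tube's underside (99 mm above the bench), round hole 20 mm in diameter through its middle. Inner floor 3 mm above the underside. Origin: centre of its underside, z up along its axis.
- cap_hole (a point): centre of the hole in the sample tube's orange cap, level with the cap's top (93 mm above the tube's underside).
- tube_floor (a point): centre of the sample tube's inner floor (90 mm below the top of the cap).
- closed_tube0: a closed sample tube (28 mm wide, 93 mm high, blue screw cap without a hole) standing in the rack; a bystander. Origin: centre of its underside, z up.
- closed_tube1: a closed sample tube (28 mm wide, 93 mm high, blue screw cap without a hole) standing in the rack; a bystander. Origin: centre of its underside, z up.
- closed_tube2: a closed sample tube (28 mm wide, 93 mm high, blue screw cap without a hole) standing in the rack; a bystander. Origin: centre of its underside, z up.
- tip_box: a pipette-tip box, navy with a pale yellow lid, 122 x 83 x 64 mm; a bystander. Origin: centre of its underside.
- spare_cap: a loose blue screw cap, 32 mm wide, 14 mm high, lying on the bench; a bystander. Origin: centre of its underside.
- timer: a flat white bench timer, 62 x 62 x 16 mm; a bystander. Origin: centre of its underside.
- buffer_bottle: a bottle with a blue cap, 62 mm wide, 125 mm high; a bystander. Origin: centre of its underside.
- beaker: a white plastic beaker, 60 mm wide at its rim, 72 mm high; a bystander. Origin: centre of its underside.
Mind the look-alikes: they are no part of the job. There is more than one size of the homogeniser; the job needs the smallest.

How it is judged:
On the way, in this order (a step that is already met when the one before it is completed fails the run):
1. the homogeniser is lifted out of its stand: its tip above the stand's ring, held by the fingers, off the stand (height (world z) of probe_tip above 0.122 m and contact force between homogeniser and stand below 0.1 N and contact force between homogeniser and the fingers above 1 N), for 0.1 s.
2. the probe's tip has entered the hole in the orange cap, within 5 mm of its axis (z of probe_tip in the frame of cap_hole below -0.005 m and horizontal distance between probe_tip and cap_hole below 0.005 m), for 0.1 s.
At the end, for the whole second after the job is handed in: Held by the fingers alone (touching no tube, rack or stand), upright within 3.4 degrees and still; probe tip 10 to 30 mm above the sample tube's floor and within 4 mm of its axis; the tube stands within 8 mm of its place; the program ends while holding (z of probe_tip in the frame of tube_floor between 0.01 and 0.03 m and horizontal distance between probe_tip and tube_floor below 0.004 m and angle between each of homogeniser, sample_tube's own z axis and vertical below 0.06 rad and linear speed of homogeniser below 0.01 m/s and angular speed of homogeniser below 0.1 rad/s and contact force between homogeniser and the fingers above 1 N and contact force between homogeniser and sample_tube below 0.1 N and contact force between homogeniser and rack below 0.1 N and contact force between homogeniser and stand below 0.1 N and contact force between homogeniser and closed_tube0 below 0.1 N and contact force between homogeniser and closed_tube1 below 0.1 N and contact force between homogeniser and closed_tube2 below 0.1 N and distance of sample_tube from where it was at the start of the episode below 0.008 m); the arm keeps its last pose, push and grip.
It fails at once if the homogeniser touches the sample tube or its cap (more than 0.3 N) (contact force between homogeniser and sample_tube above 0.3 N).
It fails at once if the thin casing is squeezed too hard (more than 60 N a side, 120 N in all) (contact force between the fingers and homogeniser above 120 N).
It fails at once if the sample tube is moved by more than 8 mm (distance of sample_tube from where it was at the start of the episode above 0.008 m).
It fails at once if a bystander is moved by more than 15 mm (distance of any of closed_tube0, closed_tube1, closed_tube2, tip_box, spare_cap, timer, buffer_bottle, beaker from where it was at the start of the episode above 0.015 m).
It also fails if it takes over 51 s, if anything falls off the work surface, if the arm or the gripper's body presses on something with over 40 N, if the wrist force passes 120 N, or if a joint passes its speed limit or range.

## Working session

There is one attempt and no reset: what is moved stays moved. The work goes in short steps, each a Python script; the robot and the scene stay as the last script left them, time stands still between calls to the robot, and variables do not carry over. Pictures are saved under pics/ and viewed, at most 10 in all, crops included, and the job is handed in when it is done.

```bash
mkdir -p pics; cat > h.py <<'E'
import numpy as np, cv2
from cell import env, kin, camera, calibration, job
def shot(n):
    c=calibration(n); p,d=camera(n); R=cv2.Rodrigues(np.array(c["rvec"],float))[0]; t=np.array(c["tvec"],float).ravel()
    v,u=np.mgrid[:384,:512]
    P=np.stack([(u-c["cx"])/c["fx"]*d,(v-c["cy"])/c["fy"]*d,d],-1)
    W=(P-t)@R; W[d==0]=np.nan
    return p,d,W
E
python3 - <<'E'
from h import *
for n in("scene","top"):
    p,d,W=shot(n); cv2.imwrite(f"pics/{n}.png",p); np.save(f"{n}W.npy",W); np.save(f"{n}p.npy",p)
    c=calibration(n); print(n,-cv2.Rodrigues(np.array(c["rvec"],float))[0].T@np.array(c["tvec"],float).ravel(),c["fx"])
s=env.get_state(); print(s["time"],s["orientation"],s["opening"],s["force"])
E
```

```text
scene [1.37342361 0.08567497 0.79595905] 420.20300994209435
top [2.55178670e-01 9.34311021e-04 1.73135293e+00] 483.937437590171
0.1 [-8.03480424e-04  9.73114073e-01  2.30322152e-01 -2.47347927e-04] 0.08552746690346778 [-0.34962152  0.56904939 -0.68401718]
```

View pics/scene.png

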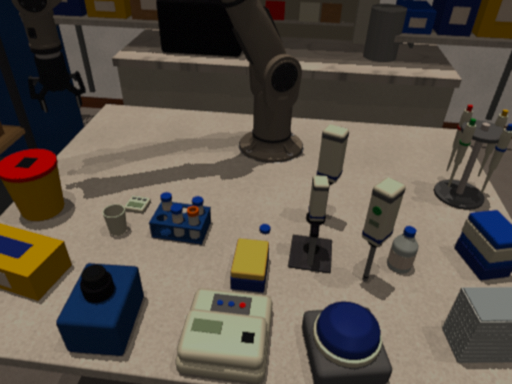

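View pics/top.png

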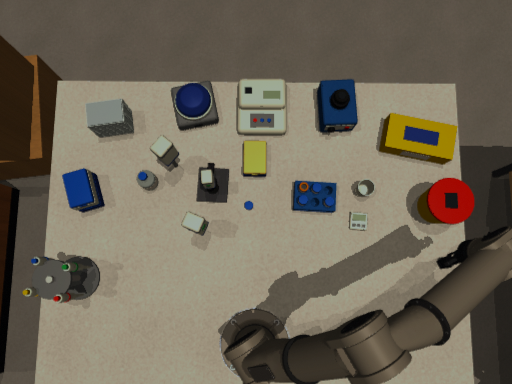

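The top view shows three homogenisers. The smallest is on the black-footed stand at about (207,177), with the larger ones at (163,148) and (195,222). The orange-capped tube is at (304,187), in a rack corner. Next I'll measure positions from the depth.

```bash
python3 - <<'E'
from h import *
for n,box in(("top",(190,155,235,205)),("scene",(290,170,340,275))):
    W=np.load(n+"W.npy"); x0,y0,x1,y1=box; w=W[y0:y1,x0:x1].reshape(-1,3)
    print(n,"maxz",np.nanmax(w[:,2]))
    for lo,hi in((.222,.245),(.1,.2),(.110,.128),(.004,.014)):
        q=w[(w[:,2]>lo)&(w[:,2]<hi)]
        if len(q)>3: print(lo,hi,len(q),q.mean(0).round(4),q.min(0).round(3),q.max(0).round(3), cv2.minAreaRect(q[:,:2].astype(np.float32)*1000))
for n,box in(("top",(285,172,345,220)),("scene",(140,185,220,250))):
    W=np.load(n+"W.npy");p=np.load(n+"p.npy").astype(int); x0,y0,x1,y1=box; w=W[y0:y1,x0:x1]; q=p[y0:y1,x0:x1]
    m=(q[...,2]>q[...,0]+50)&(w[...,2]>.05); o=w[m]; print(n,"orange",len(o),o.mean(0),o.min(0),o.max(0))
    b=w[(w[...,2]>.048)&(w[...,2]<.062)]; print("rack",cv2.minAreaRect(b[:,:2].astype(np.float32)*1000))
W=np.load("topW.npy")
for n,(u,v) in dict(big1=(161,146),big2=(192,220),bottle=(144,176),tipbox=(255,158)).items(): print(n,W[v,u].round(3))
p=np.load("scenep.npy");a=cv2.resize(p[110:290,270:430],None,fx=3.3,fy=3.3,interpolation=2); cv2.imwrite("pics/c1.png",a)
E
```

```text
top maxz 0.24028506010877795
0.222 0.245 161 [0.5398 0.1539 0.2313] [0.517 0.135 0.224] [0.563 0.174 0.24 ] ((541.0656127929688, 154.10720825195312), (45.39070129394531, 36.387664794921875), 7.6821370124816895)
0.1 0.2 137 [0.5538 0.1469 0.1396] [0.517 0.131 0.11 ] [0.609 0.175 0.2  ] ((561.857421875, 147.26031494140625), (42.20267105102539, 93.09283447265625), 78.7830810546875)
0.11 0.128 76 [0.5726 0.1471 0.1213] [0.518 0.131 0.11 ] [0.609 0.175 0.128] ((562.290771484375, 147.17437744140625), (42.20267105102539, 92.20928955078125), 78.7830810546875)
0.004 0.014 753 [0.557  0.1488 0.0081] [0.482 0.075 0.004] [0.664 0.237 0.014] ((572.9747314453125, 155.96978759765625), (182.09165954589844, 160.72962951660156), 0.8426752090454102)
scene maxz 0.23430147697610884
0.222 0.245 205 [0.5488 0.1551 0.2296] [0.52  0.137 0.222] [0.568 0.174 0.234] ((543.3187866210938, 155.55201721191406), (46.66831970214844, 36.072021484375), 4.780877113342285)
0.1 0.2 851 [0.531  0.1627 0.1514] [0.397 0.133 0.1  ] [0.613 0.216 0.2  ] ((501.5605163574219, 160.0093536376953), (61.85175704956055, 219.9536437988
[... 265 characters left out ...]
.621 0.218 0.013] ((410.6750793457031, 155.10064697265625), (423.1933288574219, 116.71499633789062), 1.8756687641143799)
top orange 45 [ 0.53362615 -0.16622795  0.0967434 ] [ 0.51698215 -0.18616811  0.06015329] [ 0.54929259 -0.15101703  0.10715397]
rack ((508.46917724609375, -209.50314331054688), (145.0804901123047, 100.88069152832031), 87.10049438476562)
scene orange 102 [ 0.53748305 -0.16311311  0.09378964] [ 0.52113205 -0.17790531  0.07971861] [ 0.55163513 -0.14839126  0.10141373]
rack ((510.3808288574219, -207.98927307128906), (146.2186279296875, 104.76023864746094), 87.03379821777344)
big1 [0.623 0.288 0.289]
big2 [0.397 0.187 0.286]
bottle [0.561 0.375 0.124]
tipbox [0.638 0.    0.071]
```

View pics/c1.png

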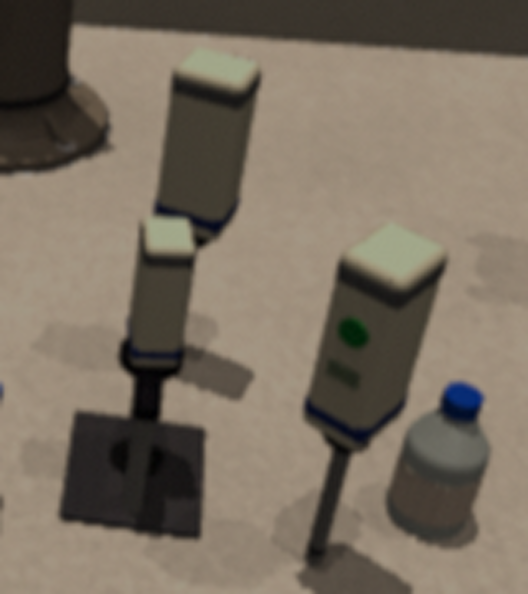

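The crop shows the small homogeniser seated in the stand, with its post towards +x and its casing centred at about (0.541, 0.155), yaw about 5–8°. The two larger look-alikes are well clear of it. Next I'll take close looks with the wrist camera above the tube and then above the tool.

```bash
cat >> h.py <<'E'
def q(deg): a=np.radians(deg)/2; return [0,np.cos(a),np.sin(a),0]
E
python3 - <<'E'
from h import *
for th in(6,186):
    for P in([.541,.155,.261],[.541,.155,.42],[.536,-.164,.42],[.536,-.164,.275]):
        k=kin.inverse_kinematics(P,q(th)); print(th,P,None if k is None else np.round(k,2))
env.movel([.303,-.603,.45],velocity=.3)
c=calibration("wrist");R=cv2.Rodrigues(np.array(c["rvec"],float))[0]; print("cam-tcp",-R.T@np.ravel(c["tvec"])-env.get_state()["tcp_pos"],c["fx"])
def orange(W,p):
    m=(p[...,2].astype(int)>p[...,0]+50)&(abs(W[...,2]-.099)<.006); return W[m]
env.reach([.536,-.164,.42],q(6))
p,d,W=shot("wrist"); cv2.imwrite("pics/w1.png",p);np.savez("w1",p=p,W=W)
o=orange(W,p); print(len(o),o.min(0),o.max(0),o.mean(0),cv2.minEnclosingCircle(o[:,:2].astype(np.float32)*1000) if len(o) else 0)
env.reach([.541,.155,.45],q(6))
p,d,W=shot("wrist"); cv2.imwrite("pics/w2.png",p);np.savez("w2",p=p,W=W)
o=W[abs(W[...,2]-.232)<.008]; print(len(o),o.mean(0) if len(o) else 0,cv2.minAreaRect(o[:,:2].astype(np.float32)*1000) if len(o) else 0)
print(env.get_state()["time"],np.round(env.get_state()["tcp_pos"],4))
a=np.hstack([cv2.resize(cv2.imread(f"pics/w{i}.png"),(400,300)) for i in(1,2)]);cv2.imwrite("pics/w12.png",a)
E
```

```text
6 [0.541, 0.155, 0.261] [ 0.06  0.4  -0.57  1.84  0.25  0.98 -2.08]
6 [0.541, 0.155, 0.42] [ 0.17  0.27 -0.69  1.64  0.18  1.29 -2.01]
6 [0.536, -0.164, 0.42] [ 0.32  0.21 -0.16  1.67  0.03  1.27 -1.31]
6 [0.536, -0.164, 0.275] [ 0.29  0.33 -0.13  1.86  0.05  0.96 -1.33]
186 [0.541, 0.155, 0.261] [ 0.3   0.49 -0.91  1.83  0.44  1.04  0.9 ]
186 [0.541, 0.155, 0.42] [ 0.35  0.33 -0.94  1.63  0.27  1.32  1.05]
186 [0.536, -0.164, 0.42] [ 0.73  0.26 -0.66  1.65  0.17  1.29  1.71]
186 [0.536, -0.164, 0.275] [ 0.72  0.4  -0.68  1.83  0.29  1.02  1.6 ]
cam-tcp [0.07481577 0.03788088 0.06951824] 292.95306426809833
262 [ 0.51826581 -0.17851734  0.09315548] [ 0.55001131 -0.14900569  0.10090766] [ 0.53489905 -0.16381181  0.09792129] ((534.2264404296875, -163.71627807617188), 15.98571491241455)
2309 [0.53335387 0.18346815 0.23134871] ((537.5177001953125, 203.68853759765625), (287.1822204589844, 133.8988037109375), 19.141664505004883)
3.8583 [0.5417 0.1528 0.4497]
```

View pics/w12.png

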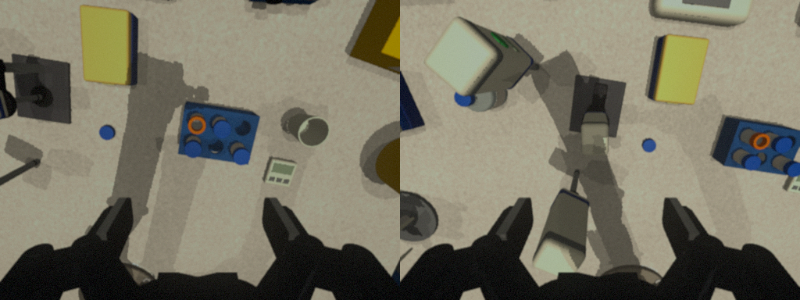

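The wrist views show the orange cap at about (197,125) on the left and the small casing top at about (594,118) on the right. The cap fits at (0.534, -0.164). Now I'll isolate the casing top.

```bash
python3 - <<'E'
from h import *
env.dwell(.3); s=env.get_state(); print(np.round(s["tcp_pos"],4),np.round(s["orientation"],4))
p,d,W=shot("wrist")
m=(abs(W[...,2]-.232)<.006)&(abs(W[...,0]-.541)<.04)&(abs(W[...,1]-.155)<.035)
o=W[m]; print(len(o),o.mean(0),o.min(0),o.max(0),cv2.minAreaRect(o[:,:2].astype(np.float32)*1000))
m=(p[...,2].astype(int)>p[...,0]+50)&(abs(W[...,2]-.099)<.006)&(abs(W[...,1]+.16)<.05)
o=W[m]; print(len(o),cv2.minEnclosingCircle(o[:,:2].astype(np.float32)*1000))
E
```

```text
[0.5412 0.1544 0.4499] [ 1.000e-04  9.987e-01  5.180e-02 -0.000e+00]
1379 [0.544167   0.15732444 0.23084568] [0.52063693 0.13801328 0.22600221] [0.56548741 0.17639088 0.2333922 ] ((543.1705322265625, 157.26730346679688), (42.36241912841797, 35.9071044921875), 5.564400672912598)
271 ((534.2537841796875, -163.15293884277344), 16.319528579711914)
```

```bash
python3 - <<'E'
from h import *
env.movel([.543,.1568,.45],rot=q(5.5),velocity=.1); env.dwell(.2)
print(env.movel([.543,.1568,.263],velocity=.12,stop_force=10)); env.dwell(.3)
s=env.get_state(); print(np.round(s["tcp_pos"],4),np.round(s["force"],2))
env.grip(.055,f_grip=28); env.dwell(.1)
print(np.round(env.get_state()["force"],2),env.get_state()["gripper_force"])
env.grip(.03,f_grip=28); env.dwell(.4)
s=env.get_state(); print(s["time"],np.round(s["tcp_pos"],4),np.round(s["force"],2),np.round(s["torque"],2),s["opening"],s["gripper_force"])
p,d,W=shot("scene");cv2.imwrite("pics/g.png",cv2.resize(p[110:290,250:410],None,fx=3,fy=3))
E
```

```text
False
[0.5431 0.1568 0.2632] [ 0.75 -0.07  0.14]
[0.2  0.59 0.67] 0.0
7.8667 [0.5431 0.1568 0.2631] [ 0.12 -0.21  1.52] [-0.09 -0.04  0.04] 0.035448313045106546 28.775669932365417
```

View pics/g.png

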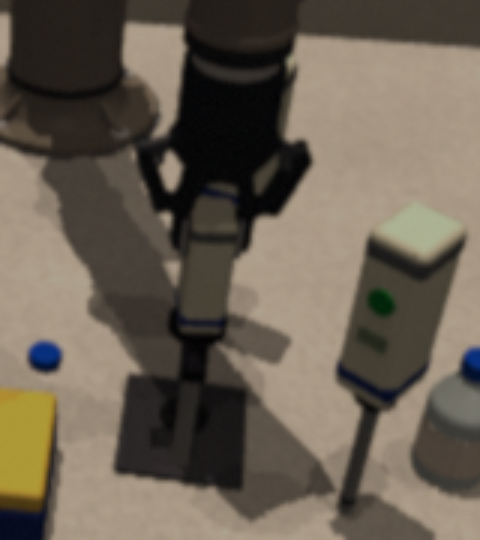

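The picture shows the fingers closed squarely on the casing at about (215,210), with negligible side force. Next I'll lift straight up, clear the stand, and measure the probe.

```bash
python3 - <<'E'
from h import *
for z in(.30,.34,.43):
    r=env.movel([.5431,.1568,z],velocity=.08); s=env.get_state(); print(r,np.round(s["tcp_pos"],4),np.round(s["force"],2),np.round(s["torque"],2),s["opening"])
env.dwell(.3)
s=env.get_state(); print(s["time"],np.round(s["tcp_pos"],4),np.round(s["force"],2),np.round(s["torque"],2),s["gripper_force"])
env.reach([.5345,-.085,.45],q(5.5)) ; env.dwell(.5)   # probe in the open beside the rack
p,d,W=shot("scene");np.savez("s3",p=p,W=W);w2=shot("wrist")[0]
print(env.get_state()["time"],np.round(env.get_state()["tcp_pos"],4))
a=np.hstack([cv2.resize(p[60:280,120:300],(490,600)),cv2.resize(w2,(310,232)) if 0 else np.pad(cv2.resize(w2,(310,232)),((0,368),(0,0),(0,0)))]);cv2.imwrite("pics/l.png",a)
E
```

```text
False [0.543  0.1567 0.3002] [ 0.28  0.1  -3.07] [-0.05  0.01  0.02] 0.03572461247284277
False [0.543  0.1567 0.34  ] [ 0.05 -0.03 -2.66] [-0.05  0.01 -0.04] 0.03580417431007224
False [0.5429 0.1567 0.4293] [-0.27 -0.23 -3.03] [-0.04 -0.02  0.02] 0.03558194570835319
10.7583 [0.5431 0.1568 0.4298] [-0.15  0.21 -2.31] [-0.02 -0.03 -0.01] 28.464099168777466
12.3167 [ 0.5345 -0.085   0.45  ]
```

View pics/l.png

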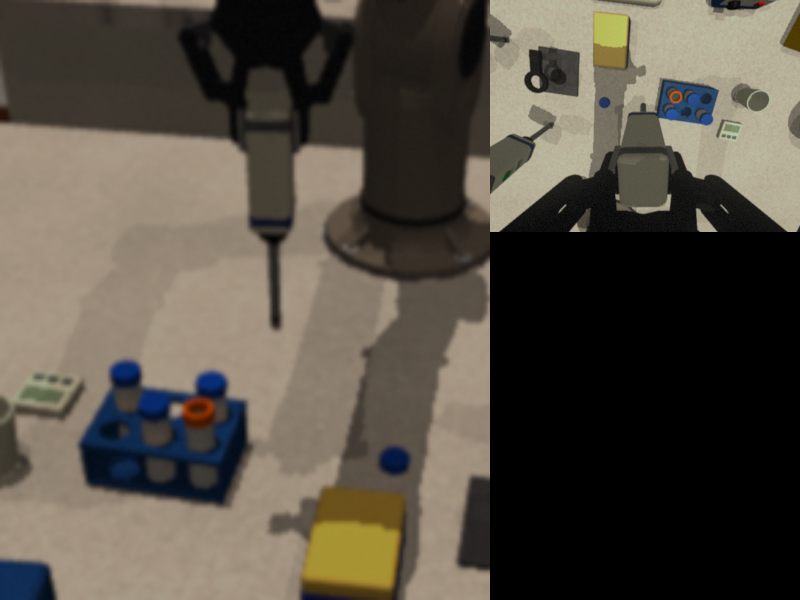

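The tool is held clear of everything, with the probe tip at scene crop (276,325). The wrist inset shows the probe ahead of the casing. I'll fit the probe and casing axis from depth.

```bash
cat >> h.py <<'E'
def axis(name,T,tipz):
    p,d,W=shot(name); c=calibration(name); cam=-cv2.Rodrigues(np.array(c["rvec"],float))[0].T@np.ravel(c["tvec"])
    out=[]
    for lo,hi,r in((tipz,tipz+.09,.005),(tipz+.112,tipz+.17,None)):
        m=(W[...,2]>lo)&(W[...,2]<hi)&(np.hypot(W[...,0]-T[0],W[...,1]-T[1])<(.02 if r else .04))
        o=W[m]
        if len(o)<8: print(name,"few",len(o)); continue
        b=np.polyfit(o[:,2],o[:,:2],1)
        v=cam[:2]-T[:2]; v/=np.linalg.norm(v)
        off=v*r*.85 if r else 0
        print(name,len(o),"slope deg",np.degrees(b[0]).round(2),"xy@tip",(np.polyval(b[:,0],tipz)-T[0]-(off[0] if r else 0)).round(4),(np.polyval(b[:,1],tipz)-T[1]-(off[1] if r else 0)).round(4),"mean",(o.mean(0)[:2]-T[:2]-off).round(4),"zmin",o[:,2].min().round(3), o[:,:2].min(0)-T[:2],o[:,:2].max(0)-T[:2])
E
python3 - <<'E'
from h import *
T=np.array(env.get_state()["tcp_pos"])
axis("scene",T,.200); axis("wrist",T,.200)
p,d,W=shot("scene"); m=(p[...,2].astype(int)>p[...,0]+50)&(abs(W[...,2]-.099)<.006)&(abs(W[...,1]+.16)<.05); o=W[m]; print("scene cap",len(o),cv2.minEnclosingCircle(o[:,:2].astype(np.float32)*1000))
p,d,W=shot("wrist"); m=(p[...,2].astype(int)>p[...,0]+50)&(abs(W[...,2]-.099)<.006)&(abs(W[...,1]+.16)<.05); o=W[m]; print("wrist cap",len(o),cv2.minEnclosingCircle(o[:,:2].astype(np.float32)*1000))
E
```

```text
scene 131 slope deg [ 0.08 -0.42] xy@tip -0.0011 -0.0004 mean [-0.001  -0.0007] zmin 0.202 [-0.00181177 -0.00678383] [0.00821536 0.00440579]
scene 389 slope deg [-2.12  1.16] xy@tip 0.0244 0.0001 mean [0.0192 0.003 ] zmin 0.312 [-0.00965696 -0.01660554] [0.0260102 0.0187945]
wrist 127 slope deg [0.44 0.24] xy@tip -0.0013 0.0002 mean [-0.0011  0.0003] zmin 0.201 [-0.00019626 -0.0043814 ] [0.00436547 0.00536486]
wrist 1601 slope deg [-0.22  0.22] xy@tip 0.0213 0.0018 mean [0.0207 0.0024] zmin 0.312 [ 0.0140141  -0.01591111] [0.02301387 0.0199582 ]
scene cap 62 ((535.940673828125, -164.3893280029297), 16.0173282623291)
wrist cap 234 ((534.346435546875, -163.41525268554688), 15.886239051818848)
```

```bash
python3 - <<'E'
from h import *
env.movel([.5359,-.1636,.45],velocity=.1)
env.movel([.5359,-.1636,.375],velocity=.08); env.dwell(.5)
T=np.array(env.get_state()["tcp_pos"]); print(env.get_state()["time"],T.round(4))
axis("scene",T,.126); axis("wrist",T,.126)
for n in("scene","wrist"):
    p,d,W=shot(n); m=(p[...,2].astype(int)>p[...,0]+50)&(abs(W[...,2]-.099)<.006)&(abs(W[...,1]+.16)<.05); o=W[m]; print(n,"cap",len(o),np.array(cv2.minEnclosingCircle(o[:,:2].astype(np.float32)*1000)[0])-T[:2]*1000)
    v,u=np.where(m); cv,cu=int(v.mean()),int(u.mean()); cv2.imwrite(f"pics/a_{n}.png",cv2.resize(p[max(cv-60,0):cv+40,cu-50:cu+50],(400,400),interpolation=2))
cv2.imwrite("pics/a.png",np.hstack([cv2.imread("pics/a_scene.png"),cv2.imread("pics/a_wrist.png")]))
E
```

```text
15.0333 [ 0.5359 -0.1636  0.3751]
scene 111 slope deg [0.55 0.15] xy@tip -0.0015 -0.0009 mean [-0.0011 -0.0007] zmin 0.127 [-0.00349811 -0.00578851] [0.00749329 0.00489756]
scene 358 slope deg [0.32 0.19] xy@tip 0.0171 0.0041 mean [0.0178 0.0045] zmin 0.238 [-0.01783546 -0.01688227] [0.02635599 0.01946227]
wrist 126 slope deg [0.35 0.4 ] xy@tip -0.0013 0.0003 mean [-0.0011  0.0005] zmin 0.127 [-0.00027919 -0.00425344] [0.00437949 0.00541234]
wrist 1632 slope deg [-0.25  0.43] xy@tip 0.0213 0.0013 mean [0.0207 0.0024] zmin 0.238 [ 0.01436229 -0.01594653] [0.02289602 0.02002847]
scene cap 63 [2.60785288 0.80805468]
wrist cap 273 [-1.50603872 -0.08377576]
```

View pics/a.png

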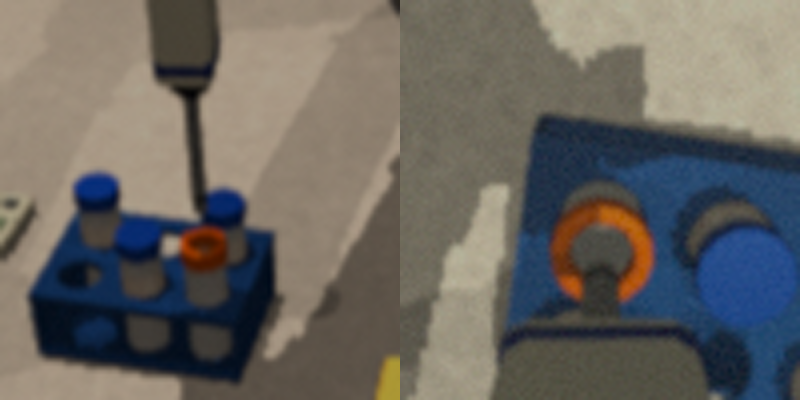

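The scene crop shows the tip directly above the orange cap at (203,210). The wrist crop shows the probe running towards the ring's centre at (603,255). The two cameras agree to within about 1 mm, so I'll lower it.

```bash
python3 - <<'E'
from h import *
X,Y=.5362,-.1638
env.movel([X,Y,.375],velocity=.03); env.dwell(.2)
env.movel([X,Y,.335],velocity=.05); env.dwell(.3)
T=np.array(env.get_state()["tcp_pos"]); print(T.round(4),np.round(env.get_state()["force"],2)); 
print(env.movel([X,Y,.277],velocity=.04,stop_force=4)); env.dwell(.8)
s=env.get_state();T=np.array(s["tcp_pos"]); print(s["time"],T.round(4),np.round(s["force"],2),np.round(s["torque"],2),s["gripper_force"])
axis("wrist",T,.028)
p=[shot("scene")[0][150:250,140:240],shot("wrist")[0][100:240,190:330]]
cv2.imwrite("pics/f.png",np.hstack([cv2.resize(a,(400,400),interpolation=2) for a in p]))
E
```

```text
[ 0.5363 -0.1638  0.3352] [ 0.18  0.26 -2.44]
False
19.3333 [ 0.5362 -0.1638  0.277 ] [-0.39  1.17 -2.57] [-0.01 -0.01 -0.04] 28.3982115983963
wrist 740 slope deg [2.18 1.75] xy@tip 0.004 -0.0006 mean [0.0056 0.0006] zmin 0.042 [-0.00666039 -0.01991389] [0.01980961 0.01976197]
wrist 1641 slope deg [-0.2   0.19] xy@tip 0.0212 0.0019 mean [0.0207 0.0024] zmin 0.14 [ 0.01448202 -0.01587939] [0.02297469 0.02000677]
```

View pics/f.png

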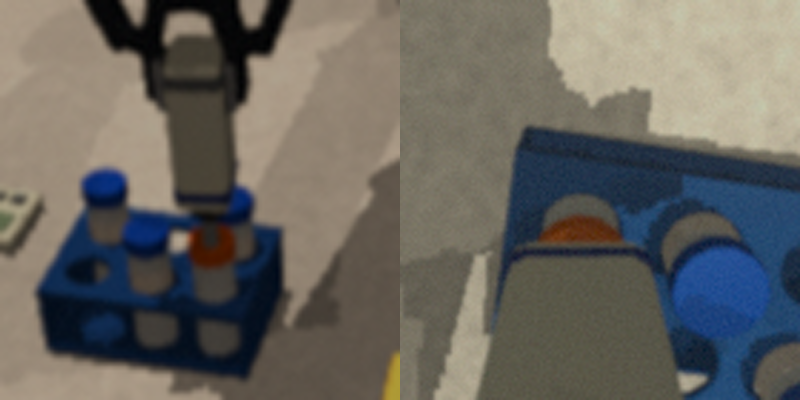

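The probe is inside the orange cap, which is at (212,245) in the scene crop, and nothing has been disturbed. I'll check that the 1.2 N side reading is only noise, then hand in.

```bash
python3 - <<'E'
from h import *
f=[]
for _ in range(20): env.dwell(.03); f.append(env.get_state()["force"])
f=np.array(f); print(f.mean(0).round(2),f.std(0).round(2))
if abs(f.mean(0)[:2]).max()<.4: print(job.job_done())
E
```

```text
[ 0.05  0.1  -2.74] [0.5  0.46 0.33]
the job is handed in; nothing more can be done
None
```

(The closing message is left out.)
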